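# Press a horn and bone brooch blank under the rivet dish

## Task

Set up the brooch blank for pressing: lay the dark horn disc flat and centred on the round steel bench block, then the ivory bone disc flat and centred on top of it, and last set the silver-grey dish of brass rivets centred on the bone disc as the weight. Keep the dish level all the way so that every rivet stays inside, and set it down gently rather than dropping it. Leave the empty copper dish and everything else on the bench where they are.

Things in the scene. Friction and masses are not known exactly. Their poses are not given: they have to be found in the camera images.
- block: fixed round steel bench block, 80 mm diameter, 20 mm high, flat top; origin at the centre of its underside, on the bench (z = 0)
- dark_disc: loose dark brown horn disc (almost black), 54 mm diameter, 10 mm thick, lying flat; origin at the centre of its underside, z axis up
- bone_disc: loose ivory-coloured bone disc, 54 mm diameter, 10 mm thick, lying flat; origin at the centre of its underside, z axis up
- dish: loose open round silver-grey metal dish holding five loose brass rivets: straight outer wall 62 mm diameter, 26 mm high, wall 3 mm, floor 4 mm thick; about 0.2 kg; origin at the centre of its underside, z axis up through the open mouth
- rivet0: loose brass rivet in the silver-grey dish: head 14 mm diameter and 4 mm thick, shank 9 mm diameter, 12 mm overall; origin at the centre of the head's flat outer face, z axis along the shank; it starts standing on its head
- rivet1: loose brass rivet in the silver-grey dish: head 14 mm diameter and 4 mm thick, shank 9 mm diameter, 12 mm overall; origin at the centre of the head's flat outer face, z axis along the shank; it starts standing on its head
- rivet2: loose brass rivet in the silver-grey dish: head 14 mm diameter and 4 mm thick, shank 9 mm diameter, 12 mm overall; origin at the centre of the head's flat outer face, z axis along the shank; it starts standing on its head
- rivet3: loose brass rivet in the silver-grey dish: head 14 mm diameter and 4 mm thick, shank 9 mm diameter, 12 mm overall; origin at the centre of the head's flat outer face, z axis along the shank; it starts standing on its head
- rivet4: loose brass rivet in the silver-grey dish: head 14 mm diameter and 4 mm thick, shank 9 mm diameter, 12 mm overall; origin at the centre of the head's flat outer face, z axis along the shank; it starts standing on its head
- empty_dish: bystander: empty copper-coloured dish of the same shape as the silver-grey one, 62 mm diameter, 26 mm high; origin at the centre of its underside
- graver: bystander: graver with a wooden handle, lying on the bench along its own x, 200 mm long and 26 mm thick; origin near its middle, underneath
- caliper: bystander: steel caliper lying flat, 170 mm long along its own x, up to 60 mm wide over the jaws, 7 mm thick; origin near the middle of its beam, underneath
- bone_offcut: bystander: small rectangular slab of bone, 50 x 34 x 6 mm; origin at the centre of its underside

How it is judged:
By the outcome, as a careful person would: the job done as asked, in the order asked, and still so for the second after the job is handed in, with the robot touching nothing.
It also fails if it takes over 72 s, if anything falls off the work surface, if the arm or the gripper's body presses on something with over 40 N, if the wrist force passes 120 N, or if a joint passes its speed limit or range.

## Robot

A 6-joint arm with a two-finger parallel gripper is mounted at the origin on the work surface. World frame = base frame: x ahead of the robot, y to its left, z up, the work surface at z = 0. Lengths are in mm, angles in degrees, forces in N, time in s.
With the tool pointing down it reaches from about 275 to 850 mm from the base axis. Payload 5.2 kg.
Tool frame: the origin (TCP) lies at the very end of the fingers, on their centre line; the grasp point (between the pads) lies 19 mm behind it; z points along the fingers, y is the line along which they close (so a half turn about z gives the same grasp; the last joint's range is limited). The gripper opens to 85 mm and grips with 20 to 120 N. Pads are 22 mm wide; open, the fingers measure 114 mm over their backs; the gripper's body (76 mm by 85 mm) begins 54 mm behind the grasp point. The pads swing forward as they close: fully open they stand 13 mm farther back than shut.
Start: joints at [-76.879, 14.817, 87.949, -0, 77.235, -11.62], TCP at [230.199, -499.513, 231.31] pointing down, gripper open.
Joint ranges: [-179.93, 179.93], [-52.35, 119.4], [10.71, 147.94], [-69.91, 249.91], [12.55, 155.21], [-178.61, 178.61]. Speed limits (degrees/s): [147.25, 147.25, 180, 180, 180, 180].

## Interface

Orientations are given as [roll, pitch, yaw] about the fixed x, y, z axes, in that order (R = Rz(yaw) Ry(pitch) Rx(roll)).
In Python, from cell import robot gives the robot as it stands.
- The arm moves only by the shell command python3 shift.py FILE, which reads ROWS from the file FILE. ROWS is a JSON list of rows, 1 to 5 of them, each an object with the fields wx, wy, wz (a rotation vector in degrees), tx, ty, tz (the shift in mm), jaw (the finger opening in mm); a field left out counts as zero (the opening has to be given); each row is the pose to reach, as a shift and turn from the pose commanded when the command began, along the tool's axes at that moment; what a row does not reach only later rows make up. A row lasts 1/12 s, in which the tool goes at most 41.7 mm and 7.16 degrees, less where a joint would pass 70% of its speed; a pose out of reach is approached as far as the arm can. The fingers move at their own pace and stop on an object; the grip force is fixed at half the most. Time passes only in rows, so rows that do not move let the fingers close. It prints the time, the measured TCP pose, the force, the opening and the grip force at its end. Input that does not fit is refused with a message, and nothing moves.
- robot.sense(): the state, without advancing time (a new reading comes with each control period).
- robot.get_image(name): name is "side" or "top" or "wrist"; returns a dict with "pixels" (384x512x3 uint8, red, green, blue), "fx", "fy", "cx", "cy" (pixels), "R" (3x3) and "t" (3): a world point X has camera coordinates R X + t. Camera axes: x right, y down, z forward; pixel columns grow to the right and rows downward; lengths in mm; the calibration is good to about 2 mm. A picture is of the moment at which its call begins. There is no depth.
- robot.hand_in(): hands the job in; it is judged then, once.
The state is a dict: "clock": time; "q": joint angles; "joint_velocities": joint speeds; "joint_efforts": joint torques, N m; "tool_pos": TCP position; "tool_rot": TCP orientation; "ft_force": force on the tool from outside, world axes, zero at the start; "ft_torque": the same for the moment, N m; "finger_gap": finger opening in mm; "grasp_force": force on a finger pad.
Only numpy, scipy, OpenCV 4.12 (cv2) and the standard library are available. Lean on these libraries where they do the work, as an engineer would, in place of code of your own. Each camera call takes 0.05 s, during which the arm holds its last target. There are 200 camera calls.

## Working session

There is one attempt and no reset: what is moved stays moved. The work goes in short steps, Python scripts to look and compute and a shell command to move; the robot and the scene stay as the last step left them, time stands still between calls to the robot, and variables do not carry over. Pictures are saved under pics/ and viewed, at most 10 in all, crops included, and the job is handed in when it is done.

```bash
ls; mkdir -p pics
python3 - <<'E'
from cell import robot
import cv2,pickle
s=robot.sense();print(s)
d={n:robot.get_image(n) for n in("side","top","wrist")}
pickle.dump(d,open('im0.pkl','wb'))
for n,v in d.items():
    cv2.imwrite(f'pics/{n}0.png',v['pixels'][:,:,::-1]);print(n,v['fx'],v['cx'],v['cy'],v['R'],v['t'])
E
```

```text
cell.py
pics
shift.py
{'clock': 0.0, 'q': array([-7.68777604e+01,  1.48592283e+01,  8.80134929e+01, -3.88045404e-04,
        7.72360948e+01, -1.16218328e+01]), 'joint_velocities': array([ 0.00166511, -0.08923308, -0.02691071,  0.02224252, -0.01832599,
        0.08304329]), 'joint_efforts': array([-9.48726665e-04, -4.46038520e+01, -2.90567744e+01, -6.67073327e-04,
        1.17099361e-02,  1.78826008e-05]), 'tool_pos': array([ 230.08166939, -498.94915036,  230.45809322]), 'tool_rot': array([-1.79893339e+02, -2.15505426e-02,  2.47441384e+01]), 'ft_force': array([-0.43056753, -0.78006268, -0.23996473]), 'ft_torque': array([ 0.04463777, -0.03516678, -0.03861501]), 'grasp_force': 0.0, 'finger_gap': 85.34874944210591}
side 466.36301883810324 252.6851710086367 191.39946950657742 [[-0.94177535 -0.33622117  0.00381006]
 [-0.18031097  0.49543257 -0.84972615]
 [ 0.2838083  -0.80093813 -0.52721054]] [533.27255652  93.68230884 958.03721835]
top 447.9917131053342 256.6737908573795 195.1423832985045 [[ 0.10208681 -0.99477443 -0.00145347]
 [-0.97432719 -0.09969351 -0.20186067]
 [ 0.20066093  0.02202346 -0.97941317]] [ 40.16911977 556.90719894 949.21940346]
wrist 333.12039715850733 253.09485207745 189.75825409478418 [[ 4.18760420e-01 -9.08096584e-01 -5.52358647e-04]
 [-8.73005915e-01 -4.02745985e-01  2.75056983e-01]
 [-2.50000767e-01 -1.14700765e-01 -9.61427767e-01]] [-550.2358254   -35.87936817  378.90563168]
```

View pics/top0.png

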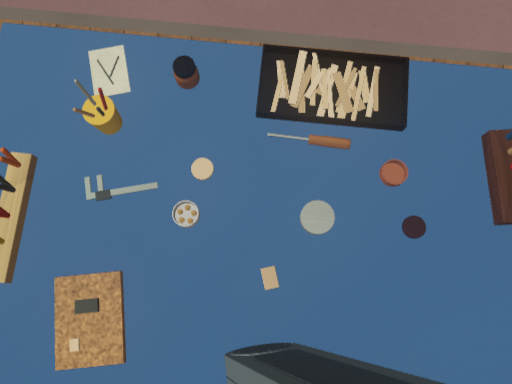

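View pics/side0.png

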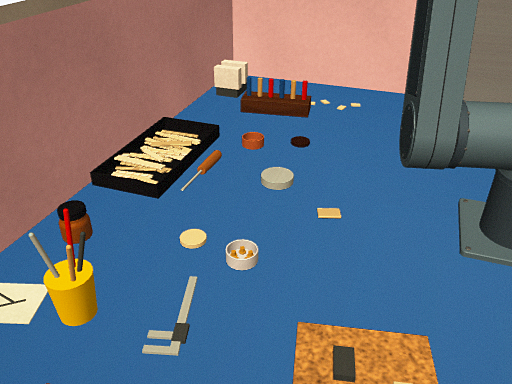

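The top view shows the dark disc at (414,227), block (318,217), silver dish with rivets (186,214), bone disc (202,169) and copper dish (394,173). In the side view they are at (300,142), (277,178), (242,254), (193,239) and (253,140). The graver, offcut and caliper are clear of the work. Next I'll enlarge these for measurement.

Run:
```python
import cv2,pickle,numpy as np
d=pickle.load(open('im0.pkl','rb'))
C={'top':[(414,227),(318,217),(202,169),(186,214)],'side':[(300,142),(277,178),(193,239),(242,254)]}
rows=[]
for n in C:
    r=[]
    for u,v in C[n]:
        c=cv2.resize(d[n]['pixels'][v-20:v+20,u-20:u+20,::-1],(200,200),interpolation=cv2.INTER_CUBIC)
        c=cv2.convertScaleAbs(c,alpha=1.5,beta=10)
        for k in range(0,40,5):
            L=10 if (k%10==0) else 5
            cv2.line(c,(k*5,0),(k*5,L),(0,255,0),1);cv2.line(c,(0,k*5),(L,k*5),(0,255,0),1)
        cv2.putText(c,f'{u-20},{v-20}',(12,22),0,.4,(0,255,255),1)
        r.append(c)
    rows.append(np.hstack(r))
cv2.imwrite('pics/crops.png',np.vstack(rows))
```

```text
(no output)
```

View pics/crops.png

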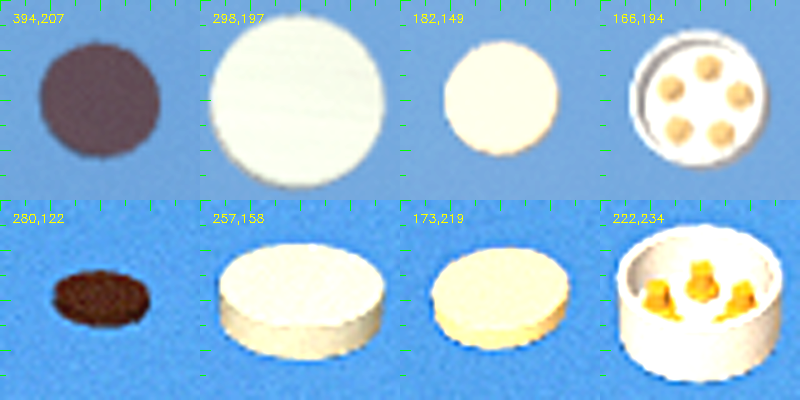

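The crops give sharp outlines. Top-face centres in crop pixels (5x) are about: top view dark (100,98), block (298,99), bone (101,97), dish rim (97,97); side view dark (101,94), block (101,85), bone (100,85), dish rim (100,74).

```bash
cat > h.py <<'E'
import numpy as np,cv2
def P(c): 
    K=np.array([[c['fx'],0,c['cx']],[0,c['fy'],c['cy']],[0,0,1]]);return K@np.c_[c['R'],c['t']]
def tri(views):
    "views: [(cam,(u,v)),...] -> point"
    A=[]
    for c,(u,v) in views:
        p=P(c);A+=[(u*p[2]-p[0])/c['fx'],(v*p[2]-p[1])/c['fx']]
    A=np.array(A);return np.linalg.lstsq(A[:,:3],-A[:,3],rcond=None)[0]
def plane(c,uv,z):
    R=np.array(c['R']);C=-R.T@c['t'];d=R.T@[(uv[0]-c['cx'])/c['fx'],(uv[1]-c['cy'])/c['fy'],1]
    return C+d*(z-C[2])/d[2]
def proj(c,X):
    x=P(c)@np.r_[X,1];return x[:2]/x[2]
def tool(s,X):
    "world displacement from TCP to X in tool axes"
    from scipy.spatial.transform import Rotation as Ro
    R=Ro.from_euler('xyz',s['tool_rot'],degrees=True).as_matrix();return R.T@(np.array(X)-s['tool_pos'])
E
python3 - <<'E'
import pickle,numpy as np
from h import *
d=pickle.load(open('im0.pkl','rb'));T,S=d['top'],d['side']
for n,a,ao,b,bo,z in [('dark',(394,207),(100,98.5),(280,122),(101.5,94),10),('block',(298,197),(98,99),(257,158),(101.5,85),20),('bone',(182,149),(101.5,97),(173,219),(100,85),10),('dish',(166,194),(97,97),(222,234),(100,74),26),('cop',(374,153),(98,97),None,0,26)]:
    a=np.array(a)+np.array(ao)/5-.4
    if b is None: print(n,plane(T,a,z));continue
    b=np.array(b)+np.array(bo)/5-.4
    X=tri([(T,a),(S,b)]);print(n,X.round(1),'top@z',plane(T,a,z).round(1),'side@z',plane(S,b,z).round(1),'res',(proj(T,X)-a).round(2),(proj(S,X)-b).round(2))
from scipy.spatial.transform import Rotation as Ro
print(Ro.from_euler('xyz',[-180,0,24.74],degrees=True).as_matrix().round(4))
E
```

```text
dark [ 522.3 -271.4   11. ] top@z [ 523.2 -271.6   10. ] side@z [ 522.  -273.3   10. ] res [0.02 0.32] [-0.26 -0.05]
block [521.1 -46.5  20.7] top@z [521.9 -46.4  20. ] side@z [520.8 -47.6  20. ] res [0.03 0.27] [-0.25 -0.05]
bone [611.2 233.9  12.4] top@z [611.9 234.3  10. ] side@z [612.6 231.1  10. ] res [0.01 0.05] [-0.06 -0.02]
dish [497.2 256.5  28. ] top@z [497.8 257.   26. ] side@z [497.8 254.3  26. ] res [0.01 0.12] [-0.14 -0.03]
cop [ 643.7389201  -214.71383701   26.        ]
[[ 0.9082  0.4185 -0.    ]
 [ 0.4185 -0.9082  0.    ]
 [ 0.     -0.     -1.    ]]
```

```bash
echo '[{"tx":180, "ty":-42, "tz":50, "jaw":85}, {"tx":180, "ty":-42, "tz":50, "jaw":85}, {"tx":180, "ty":-42, "tz":50, "jaw":85}, {"tx":180, "ty":-42, "tz":50, "jaw":85}, {"tx":180, "ty":-42, "tz":50, "jaw":85}]' > rows.txt && python3 shift.py rows.txt; echo '[{"tx":180, "ty":-42, "tz":50, "jaw":85}, {"tx":180, "ty":-42, "tz":50, "jaw":85}, {"tx":180, "ty":-42, "tz":50, "jaw":85}, {"tx":180, "ty":-42, "tz":50, "jaw":85}, {"tx":180, "ty":-42, "tz":50, "jaw":85}]' > rows.txt && python3 shift.py rows.txt
echo '[{"jaw":85}, {"jaw":85}]' > rows.txt && python3 shift.py rows.txt
cat > look.py <<'E'
import sys,pickle,cv2,numpy as np
from cell import robot
from h import *
n=sys.argv[1];w=robot.get_image(n);s=robot.sense();pickle.dump((w,s),open(sys.argv[2]+'.pkl','wb'))
cv2.imwrite('pics/'+sys.argv[2]+'.png',w['pixels'][:,:,::-1])
print(s['clock'],s['tool_pos'],s['tool_rot'],'cam',-np.array(w['R']).T@w['t'])
E
python3 look.py wrist w1
```

```text
clock: 0.57
tool_pos: [378.0, -382.7, 179.9]
tool_rot: [-179.8, -0.1, 24.8]
ft_force: [-0.2, -0.6, 0.5]
finger_gap: 85.1
grasp_force: 0.0
clock: 0.98
tool_pos: [524.0, -269.2, 129.8]
tool_rot: [-179.9, -0.0, 24.8]
ft_force: [0.0, -1.2, 0.5]
finger_gap: 85.0
grasp_force: 0.0
clock: 1.15
tool_pos: [522.4, -271.1, 130.3]
tool_rot: [-179.9, 0.1, 24.9]
ft_force: [0.4, -0.2, -0.7]
finger_gap: 85.0
grasp_force: 0.0
1.2 [ 521.78043128 -272.21224349  130.83761375] [-1.79955187e+02  5.93968185e-02  2.48315802e+01] cam [ 586.18493349 -242.42994646  273.49697834]
```

View pics/w1.png

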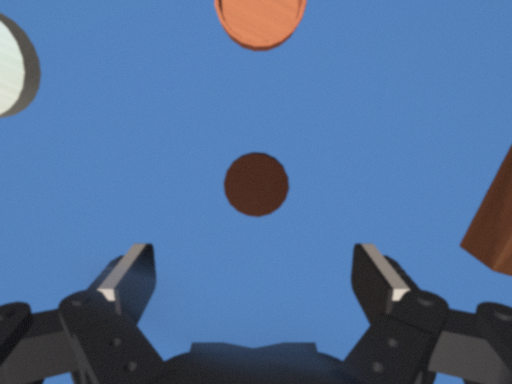

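The dark disc spans columns 224–288 and rows 152–217 (centre 256,184.5). The fingers straddle it evenly, and the copper dish at the top is well clear.

Run:
```python
import pickle
from h import *
w,s=pickle.load(open('w1.pkl','rb'));T=pickle.load(open('im0.pkl','rb'))['top']
print(plane(w,(256,185),10),plane(w,(256,185),8)); X=tri([(w,(256,185)),(T,(413.6,226.3))]);print('tri',X)
print(tool(s,[522.5,-271.8,0]),tool(s,plane(w,(256,185),9)))
```

```text
[ 522.06217267 -274.70371843   10.        ] [ 521.57546682 -274.94868345    8.        ]
tri [ 522.66692216 -273.318942      9.03413337]
[9.61799413e-01 3.03863873e-02 1.30836703e+02] [ -0.93659236   2.48370171 121.83674483]
```

```bash
echo '[{"ty":1, "tz":40, "jaw":85}, {"ty":1, "tz":80, "jaw":85}, {"ty":1, "tz":105, "jaw":85}, {"ty":1, "tz":120, "jaw":85}, {"ty":1, "tz":127, "jaw":85}]' > rows.txt && python3 shift.py rows.txt; echo '[{"tz":3, "jaw":85}, {"tz":3, "jaw":85}]' > rows.txt && python3 shift.py rows.txt; echo '[{"jaw":50}, {"jaw":50}, {"jaw":50}, {"jaw":50}, {"jaw":50}]' > rows.txt && python3 shift.py rows.txt;echo '[{"jaw":50}, {"jaw":50}, {"jaw":50}]' > rows.txt && python3 shift.py rows.txt
```

```text
clock: 1.62
tool_pos: [519.8, -273.9, 2.0]
tool_rot: [-179.8, 0.1, 24.6]
ft_force: [-0.3, -0.3, 0.4]
finger_gap: 85.1
grasp_force: 0.0
clock: 1.78
tool_pos: [522.1, -274.6, 1.7]
tool_rot: [180.0, -0.0, 24.7]
ft_force: [0.1, -0.5, -0.1]
finger_gap: 85.0
grasp_force: 0.0
clock: 2.2
tool_pos: [523.2, -274.2, 3.2]
tool_rot: [179.8, -0.1, 24.8]
ft_force: [-1.1, 1.2, 6.7]
finger_gap: 50.7
grasp_force: 33.1
clock: 2.45
tool_pos: [523.2, -274.2, 3.2]
tool_rot: [179.8, -0.1, 24.8]
ft_force: [-1.3, 0.2, 6.3]
finger_gap: 50.7
grasp_force: 33.1
```

```bash
python3 look.py wrist w2
python3 - <<'E'
import cv2
a=cv2.imread('pics/w2.png')
cv2.imwrite('pics/w2c.png',cv2.resize(a[150:384,90:430],None,fx=2.2,fy=2.2))
E
```

```text
2.5 [ 523.18264451 -274.20468987    3.24234974] [ 1.79846044e+02 -5.24010179e-02  2.47627830e+01] cam [ 586.57719551 -245.27727465  146.57860713]
```

View pics/w2c.png

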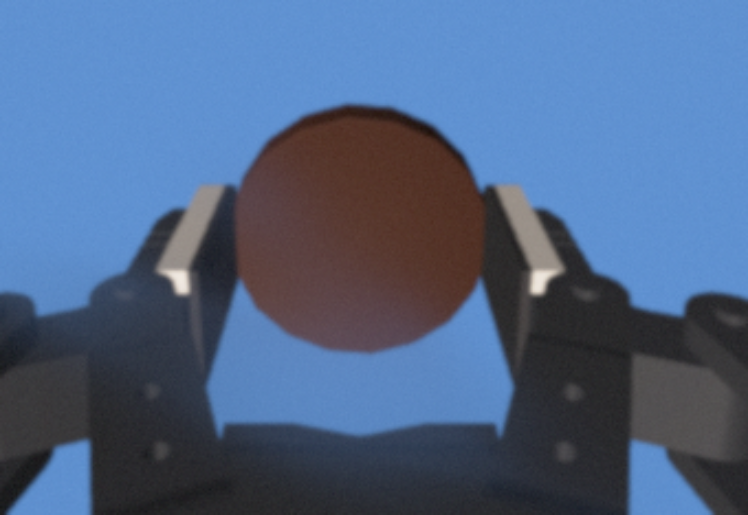

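The disc is seated between both pads, centred on them; its centre is at about (254,254) in full-image pixels. Lifting and checking.

```bash
python3 - <<'E'
import pickle
from h import *
w,s=pickle.load(open('w2.pkl','rb'))
print(tool(s,plane(w,(254.1,253.8),10)))
E
echo '[{"tz":-5, "jaw":40}, {"tz":-15, "jaw":40}, {"tz":-40, "jaw":40}, {"tz":-60, "jaw":40}, {"tz":-60, "jaw":40}]' > rows.txt && python3 shift.py rows.txt; echo '[{"jaw":40}, {"jaw":40}]' > rows.txt && python3 shift.py rows.txt
```

```text
[ 0.65930935  1.28821228 -6.75361301]
clock: 2.92
tool_pos: [525.0, -275.2, 66.5]
tool_rot: [179.6, -0.2, 24.8]
ft_force: [1.5, -0.9, -0.0]
finger_gap: 49.1
grasp_force: 62.0
clock: 3.08
tool_pos: [522.2, -273.2, 61.4]
tool_rot: [-180.0, 0.0, 24.7]
ft_force: [-0.2, 0.9, -0.2]
finger_gap: 49.0
grasp_force: 62.0
```

```bash
echo '[{"tx":47, "ty":-103, "jaw":40}, {"tx":47, "ty":-103, "jaw":40}, {"tx":47, "ty":-103, "jaw":40}, {"tx":47, "ty":-103, "jaw":40}]' > rows.txt && python3 shift.py rows.txt; echo '[{"tx":47, "ty":-103, "jaw":40}, {"tx":47, "ty":-103, "jaw":40}, {"tx":47, "ty":-103, "jaw":40}, {"tx":47, "ty":-103, "jaw":40}, {"tx":47, "ty":-103, "jaw":40}]' > rows.txt && python3 shift.py rows.txt; echo '[{"jaw":40}, {"jaw":40}, {"jaw":40}]' > rows.txt && python3 shift.py rows.txt;python3 look.py wrist w3;python3 - <<'E'
import cv2
a=cv2.imread('pics/w3.png')
cv2.imwrite('pics/w3c.png',cv2.resize(a[130:330,100:420],None,fx=2.5,fy=2.5))
E
```

```text
clock: 3.42
tool_pos: [519.5, -154.0, 59.6]
tool_rot: [-179.6, 0.2, 24.9]
ft_force: [-1.1, -0.1, -0.5]
finger_gap: 49.1
grasp_force: 62.1
clock: 3.83
tool_pos: [520.8, -45.6, 60.4]
tool_rot: [-179.9, 0.1, 24.9]
ft_force: [0.8, 0.3, 0.4]
finger_gap: 49.1
grasp_force: 62.1
clock: 4.08
tool_pos: [521.7, -48.4, 61.1]
tool_rot: [180.0, 0.0, 24.6]
ft_force: [-0.6, -0.4, 0.4]
finger_gap: 48.9
grasp_force: 62.1
4.1333 [521.67110081 -48.33387477  61.13438685] [1.79997418e+02 1.01243137e-02 2.46364551e+01] cam [585.45543038 -19.88348673 204.33383627]
```

View pics/w3c.png

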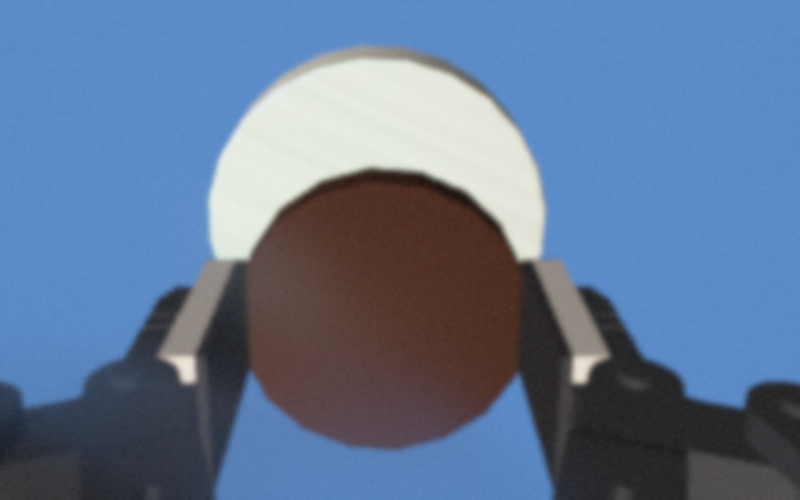

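The dark disc is held level over the block. In crop pixels the block's top face spans columns 209–545 with its top edge at row 57; the disc's top face spans columns 247–522 and rows 180–448. Fitting circles to these edges:

```bash
cat >> h.py <<'E'
def circ(c,r,ext,z=None,x0=(520,0,20)):
    "centre of horizontal circle radius r whose projected bounds match ext=(left,right,top,bottom), None ignored"
    from scipy.optimize import least_squares
    a=np.linspace(0,2*np.pi,181);p=P(c);m=[i for i in range(4) if ext[i] is not None]
    def f(X):
        zz=X[2] if z is None else z
        q=p@np.vstack([X[0]+r*np.cos(a),X[1]+r*np.sin(a),0*a+zz,0*a+1]);q=q[:2]/q[2]
        b=[q[0].min(),q[0].max(),q[1].min(),q[1].max()];return [b[i]-ext[i] for i in m]
    s=least_squares(f,x0 if z is None else x0[:2]);return s.x,s.fun
E
python3 - <<'E'
import pickle
from h import *
w,s=pickle.load(open('w3.pkl','rb'))
X=lambda v:100+v/2.5-.3
Y=lambda v:130+v/2.5-.3
b=circ(w,40,(X(209),X(545),Y(57),None),20,(520,-47,20));d=circ(w,27,(X(247),X(522),Y(180),Y(448)),68,(520,-47,60))
d2=circ(w,27,(X(247),X(522),Y(180),Y(448)),None,(520,-47,60));b2=circ(w,40,(X(209),X(545),Y(57),None),None,(520,-47,20))
print(b,b2,d,d2,sep='\n');D=np.r_[b[0]-d[0],0];print('move tool',tool(s,s['tool_pos']+D),'disc in tool',tool(s,np.r_[d[0],68]))
E
```

```text
(array([520.14155662, -48.42708114]), array([-0.59978949,  0.59994222,  0.06422795]))
(array([519.90035815, -48.52500086,  18.25205045]), array([ 5.68434189e-14,  5.68434189e-14, -2.84217094e-13]))
(array([520.76455131, -49.96126705]), array([-4.74758268,  4.74903936, -0.20226788,  0.81943854]))
(array([517.77172021, -51.35385356,  61.03370049]), array([-1.8709184 ,  1.87057527,  1.97244663, -2.16698922]))
move tool [ 7.32553900e-02 -1.65423167e+00 -8.74945984e-05] disc in tool [-1.50363389  1.10165836 -6.86529792]
```

```bash
echo '[{"tx":0.3, "ty":-1.7, "tz":15, "jaw":40}, {"tx":0.3, "ty":-1.7, "tz":25, "jaw":40}, {"tx":0.3, "ty":-1.7, "tz":31, "jaw":40}, {"tx":0.3, "ty":-1.7, "tz":34, "jaw":40}, {"tx":0.3, "ty":-1.7, "tz":35, "jaw":40}]' > rows.txt && python3 shift.py rows.txt; echo '[{"jaw":40}, {"jaw":40}]' > rows.txt && python3 shift.py rows.txt; echo '[{"tz":1, "jaw":40}, {"tz":1.5, "jaw":40}, {"tz":1.5, "jaw":40}]' > rows.txt && python3 shift.py rows.txt;echo '[{"tz":1, "jaw":40}, {"tz":1.5, "jaw":40}, {"tz":1.5, "jaw":40}]' > rows.txt && python3 shift.py rows.txt
```

```text
clock: 4.55
tool_pos: [520.7, -45.6, 25.6]
tool_rot: [-179.9, 0.1, 24.7]
ft_force: [-0.2, -0.3, -0.5]
finger_gap: 49.1
grasp_force: 62.1
clock: 4.72
tool_pos: [521.4, -45.5, 26.6]
tool_rot: [180.0, -0.0, 24.7]
ft_force: [-0.1, 0.2, -0.5]
finger_gap: 49.4
grasp_force: 62.1
clock: 4.97
tool_pos: [521.2, -45.3, 25.0]
tool_rot: [180.0, -0.0, 24.7]
ft_force: [0.1, -0.3, -0.2]
finger_gap: 49.3
grasp_force: 62.1
clock: 5.22
tool_pos: [521.3, -45.4, 23.7]
tool_rot: [180.0, -0.0, 24.7]
ft_force: [-0.5, 0.2, 2.1]
finger_gap: 49.3
grasp_force: 62.5
```

```bash
echo '[{"jaw":54}, {"jaw":60}, {"jaw":85}, {"jaw":85}, {"jaw":85}]' > rows.txt && python3 shift.py rows.txt; echo '[{"tz":-40, "jaw":85}, {"tz":-80, "jaw":85}, {"tz":-105, "jaw":85}, {"tz":-105, "jaw":85}, {"tz":-105, "jaw":85}]' > rows.txt && python3 shift.py rows.txt; echo '[{"jaw":85}, {"jaw":85}]' > rows.txt && python3 shift.py rows.txt;python3 look.py wrist w4; python3 look.py top t4
python3 - <<'E'
import pickle,cv2
from h import *
w,s=pickle.load(open('w4.pkl','rb'));t,_=pickle.load(open('t4.pkl','rb'))
def blob(c,mask,seed):
    n,L,st,ce=cv2.connectedComponentsWithStats(mask.astype('uint8'));u,v=[int(round(k)) for k in seed]
    l=L[v,u];return st[l],ce[l]
for c in (w,t):
    im=c['pixels'].astype(int);seed=proj(c,[521,-47,30])
    dark=(im.sum(2)<200)
    notblue=(im[:,:,2]-im[:,:,0]<25)
    for m in (dark,notblue):
        st,ce=blob(c,m,seed);print(seed,st,ce)
    hsv=im[int(seed[1]),int(seed[0])];print(hsv)
E
```

```text
clock: 5.63
tool_pos: [521.1, -45.4, 23.2]
tool_rot: [-180.0, 0.0, 24.7]
ft_force: [0.4, 0.5, 0.1]
finger_gap: 85.3
grasp_force: 0.0
clock: 6.05
tool_pos: [522.3, -45.7, 130.0]
tool_rot: [179.8, -0.2, 24.7]
ft_force: [0.4, 0.2, -0.4]
finger_gap: 85.0
grasp_force: 0.0
clock: 6.22
tool_pos: [520.0, -45.0, 126.8]
tool_rot: [-179.9, 0.1, 24.7]
ft_force: [0.4, 0.4, -0.1]
finger_gap: 84.9
grasp_force: 0.0
6.2667 [519.9578521  -45.0466385  126.67214794] [-1.79872861e+02  1.43781998e-01  2.47369039e+01] cam [584.05459444 -16.54796297 269.90930075]
6.3167 [520.07374623 -45.06744899 126.7547189 ] [-1.79875348e+02  1.36223733e-01  2.47338735e+01] cam [ 348.03784377   74.57414909 1042.15402792]
[255.07536537 190.65149298] [ 221  157   68   67 3560] [254.64129213 189.78848315]
[255.07536537 190.65149298] [ 206  136  102  100 7902] [256.29739307 185.51037712]
[72 43 34]
[317.99117787 216.11710828] [307 195  42  33 514] [320.85019455 213.8618677 ]
[317.99117787 216.11710828] [    0     0   512   384 63993] [320.60119076 147.95060397]
[62 45 45]
```

View pics/w4.png

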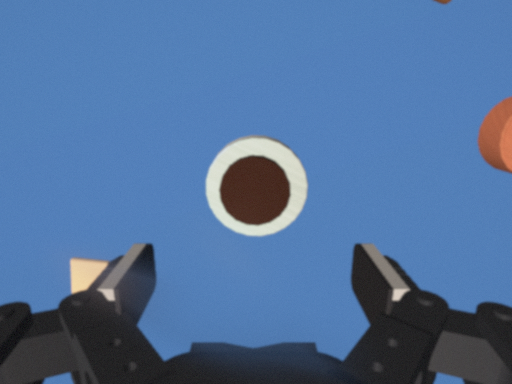

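The dark disc lies flat on the block. The block's top face spans columns 206–308, rows 138–236; the dark disc 220.5–289.5, rows 156–224.

Run:
```python
import pickle
from h import *
w,s=pickle.load(open('w4.pkl','rb'))
b=circ(w,40,(205.5,307.5,138,235.5),20,(520,-47));d=circ(w,27,(220.5,289,157,223.7),30,(520,-47))
print(b,d,'move',tool(s,s['tool_pos']+np.r_[b[0]-d[0],0]))
```

```text
(array([520.10683813, -48.67961106]), array([-0.30634413,  0.30586333, -0.55176139,  0.68428513])) (array([520.28707795, -47.05503297]), array([-1.72664252,  1.7252233 , -1.05073079,  1.29905439])) move [-8.43506352e-01  1.40008444e+00 -9.90032295e-04]
```

Off-centre by about 1.6 mm, good enough. The TCP reading at release calibrates the block centre to about (521,-47). Now the bone disc.

```bash
echo '[{"tx":100, "ty":-107, "jaw":85}, {"tx":100, "ty":-107, "jaw":85}, {"tx":100, "ty":-107, "jaw":85}, {"tx":100, "ty":-107, "jaw":85}, {"tx":100, "ty":-107, "jaw":85}]' > rows.txt && python3 shift.py rows.txt; echo '[{"tx":100, "ty":-107, "jaw":85}, {"tx":100, "ty":-107, "jaw":85}, {"tx":100, "ty":-107, "jaw":85}, {"tx":100, "ty":-107, "jaw":85}, {"tx":100, "ty":-107, "jaw":85}]' > rows.txt && python3 shift.py rows.txt; echo '[{"jaw":85}, {"jaw":85}, {"jaw":85}]' > rows.txt && python3 shift.py rows.txt;python3 look.py wrist w5
python3 - <<'E'
import pickle,cv2
from h import *
w,s=pickle.load(open('w5.pkl','rb'));im=w['pixels'].astype(int)
seed=proj(w,[611,233,10]);n,L,st,ce=cv2.connectedComponentsWithStats((im[:,:,0]>im[:,:,2]).astype('uint8'))
l=L[int(seed[1]),int(seed[0])];print(seed,st[l],ce[l]);x,y,a,b=st[l][:4]
c,f=circ(w,27,(x-.5,x+a-.5,y-.5,y+b-.5),10,(611,233));print(c,f,plane(w,ce[l],9),tool(s,[*c,0]))
E
```

```text
clock: 6.73
tool_pos: [567.6, 97.9, 127.1]
tool_rot: [-179.9, 0.0, 25.0]
ft_force: [0.4, -0.4, -0.6]
finger_gap: 85.3
grasp_force: 0.0
clock: 7.15
tool_pos: [613.5, 236.5, 126.8]
tool_rot: [-179.9, 0.0, 25.0]
ft_force: [0.2, -0.7, 0.0]
finger_gap: 85.3
grasp_force: 0.0
clock: 7.4
tool_pos: [612.7, 231.0, 127.7]
tool_rot: [180.0, 0.1, 24.7]
ft_force: [-0.1, 0.1, 0.1]
finger_gap: 85.0
grasp_force: 0.0
7.45 [612.92542527 230.985576   128.0247599 ] [1.79994368e+02 6.41171334e-02 2.46415478e+01] cam [676.66666879 259.64691974 270.88156968]
[248.76893585 184.53240185] [ 216  151   66   66 3409] [248.42475799 183.29598123]
[611.04933427 233.2573229 ] [-0.29428886  0.29442078  0.80903071 -0.88590761] [611.58004886 233.58406318   9.        ] [ -0.61479352  -2.85966951 128.02524758]
```

```bash
echo '[{"tx":0.7, "ty":-3.4, "tz":40, "jaw":85}, {"tx":0.7, "ty":-3.4, "tz":80, "jaw":85}, {"tx":0.7, "ty":-3.4, "tz":105, "jaw":85}, {"tx":0.7, "ty":-3.4, "tz":120, "jaw":85}, {"tx":0.7, "ty":-3.4, "tz":124, "jaw":85}]' > rows.txt && python3 shift.py rows.txt; echo '[{"jaw":85}, {"jaw":85}]' > rows.txt && python3 shift.py rows.txt; echo '[{"jaw":40}, {"jaw":40}, {"jaw":40}, {"jaw":40}, {"jaw":40}]' > rows.txt && python3 shift.py rows.txt;echo '[{"jaw":40}, {"jaw":40}]' > rows.txt && python3 shift.py rows.txt; python3 look.py wrist w6;echo '[{"tz":-5, "jaw":40}, {"tz":-20, "jaw":40}, {"tz":-50, "jaw":40}, {"tz":-80, "jaw":40}, {"tz":-80, "jaw":40}]' > rows.txt && python3 shift.py rows.txt; echo '[{"jaw":40}, {"jaw":40}]' > rows.txt && python3 shift.py rows.txt
```

```text
clock: 7.87
tool_pos: [609.9, 234.1, 0.8]
tool_rot: [-179.9, 0.4, 24.6]
ft_force: [-0.8, -0.4, 1.1]
finger_gap: 84.8
grasp_force: 0.0
clock: 8.03
tool_pos: [613.3, 235.5, 5.5]
tool_rot: [180.0, -0.1, 24.7]
ft_force: [0.0, 0.5, 0.8]
finger_gap: 85.3
grasp_force: 0.0
clock: 8.45
tool_pos: [614.9, 237.9, 8.6]
tool_rot: [180.0, -0.4, 24.8]
ft_force: [-2.3, 3.5, 15.7]
finger_gap: 40.3
grasp_force: 17.0
clock: 8.62
tool_pos: [614.8, 237.9, 8.6]
tool_rot: [180.0, -0.4, 24.8]
ft_force: [-2.1, 3.0, 15.1]
finger_gap: 40.4
grasp_force: 16.9
8.6667 [614.85692036 237.93430776   8.58603248] [179.97869823  -0.41915244  24.76625676] cam [677.53096039 266.197624   152.3834745 ]
clock: 9.08
tool_pos: [616.5, 237.0, 91.7]
tool_rot: [179.8, -0.6, 24.8]
ft_force: [0.7, -0.3, 0.5]
finger_gap: 40.2
grasp_force: 0.0
clock: 9.25
tool_pos: [612.3, 236.1, 84.6]
tool_rot: [180.0, -0.0, 24.7]
ft_force: [0.3, -0.3, 0.0]
finger_gap: 39.7
grasp_force: 0.0
```

The fingers slid over the top: too high. I'll reopen, re-measure, and go about 6 mm lower.

```bash
echo '[{"tz":-42, "jaw":85}, {"tz":-42, "jaw":85}, {"tz":-42, "jaw":85}, {"tz":-42, "jaw":85}, {"tz":-42, "jaw":85}]' > rows.txt && python3 shift.py rows.txt; echo '[{"jaw":85}, {"jaw":85}, {"jaw":85}]' > rows.txt && python3 shift.py rows.txt
cat > bone.py <<'E'
import pickle,cv2,sys
from h import *
w,s=pickle.load(open(sys.argv[1]+'.pkl','rb'));im=w['pixels'].astype(int);g=[float(a) for a in sys.argv[2:5]]
seed=proj(w,g);n,L,st,ce=cv2.connectedComponentsWithStats((im[:,:,0]>im[:,:,2]).astype('uint8'))
l=L[int(seed[1]),int(seed[0])];print(st[l],ce[l]);x,y,a,b=st[l][:4]
c,f=circ(w,27,(x-.5,x+a-.5,y-.5,y+b-.5),g[2],g[:2]);print(c,f,tool(s,[*c,0]))
E
python3 look.py wrist w7; python3 bone.py w7 611 233 10
```

```text
clock: 9.67
tool_pos: [611.3, 235.8, 124.5]
tool_rot: [-180.0, 0.2, 24.7]
ft_force: [0.3, 0.2, -0.4]
finger_gap: 85.4
grasp_force: 0.0
clock: 9.92
tool_pos: [612.0, 236.0, 125.4]
tool_rot: [-180.0, 0.1, 24.7]
ft_force: [0.3, -0.4, 0.2]
finger_gap: 85.2
grasp_force: 0.0
9.9667 [612.12685047 236.02908536 125.61521656] [-1.79984035e+02  6.42321691e-02  2.47414032e+01] cam [675.89647297 264.61860686 268.52958673]
[ 228  153   67   66 3452] [260.49420626 185.67815759]
[613.56707763 228.67154617] [-0.03868616  0.0385943   0.630567   -0.70257473] [ -1.63045631   7.31993294 125.61508852]
```

```bash
echo '[{"ty":6, "tz":40, "jaw":85}, {"ty":6, "tz":80, "jaw":85}, {"ty":6, "tz":105, "jaw":85}, {"ty":6, "tz":120, "jaw":85}, {"ty":6, "tz":122, "jaw":85}]' > rows.txt && python3 shift.py rows.txt; echo '[{"jaw":85}, {"jaw":85}, {"jaw":85}]' > rows.txt && python3 shift.py rows.txt
```

```text
clock: 10.38
tool_pos: [611.9, 229.9, -0.1]
tool_rot: [-179.9, 0.4, 24.7]
ft_force: [-0.6, 0.5, -0.1]
finger_gap: 85.1
grasp_force: 0.0
clock: 10.63
tool_pos: [616.4, 230.9, 6.2]
tool_rot: [180.0, -0.2, 24.7]
ft_force: [1.0, -0.0, 0.1]
finger_gap: 85.0
grasp_force: 0.0
```

```bash
echo '[{"jaw":85}, {"jaw":85}, {"jaw":85}]' > rows.txt && python3 shift.py rows.txt; echo '[{"tz":4, "jaw":85}, {"tz":4, "jaw":85}, {"tz":4, "jaw":85}, {"tz":4, "jaw":85}, {"tz":4, "jaw":85}]' > rows.txt && python3 shift.py rows.txt
```

```text
clock: 10.88
tool_pos: [615.5, 230.8, 5.4]
tool_rot: [180.0, -0.1, 24.7]
ft_force: [0.3, 0.8, -0.3]
finger_gap: 85.3
grasp_force: 0.0
clock: 11.3
tool_pos: [614.9, 230.6, 0.2]
tool_rot: [-180.0, 0.0, 24.7]
ft_force: [-0.0, 0.2, 0.6]
finger_gap: 84.8
grasp_force: 0.0
```

```bash
echo '[{"tx":-0.3, "tz":1.2, "jaw":85}, {"tx":-0.3, "tz":1.2, "jaw":85}]' > rows.txt && python3 shift.py rows.txt; echo '[{"jaw":40}, {"jaw":40}, {"jaw":40}, {"jaw":40}, {"jaw":40}]' > rows.txt && python3 shift.py rows.txt; echo '[{"jaw":40}, {"jaw":40}]' > rows.txt && python3 shift.py rows.txt
```

```text
clock: 11.47
tool_pos: [614.5, 230.4, -1.1]
tool_rot: [-180.0, 0.0, 24.7]
ft_force: [-0.1, -0.2, -0.3]
finger_gap: 84.9
grasp_force: 0.0
clock: 11.88
tool_pos: [615.2, 230.6, -0.1]
tool_rot: [180.0, -0.1, 24.7]
ft_force: [-0.4, -0.5, 4.9]
finger_gap: 49.7
grasp_force: 62.3
clock: 12.05
tool_pos: [615.2, 230.6, -0.1]
tool_rot: [180.0, -0.1, 24.7]
ft_force: [-0.1, 0.2, 5.6]
finger_gap: 49.8
grasp_force: 62.4
```

```bash
echo '[{"tz":-5, "jaw":40}, {"tz":-20, "jaw":40}, {"tz":-45, "jaw":40}, {"tz":-65, "jaw":40}, {"tz":-70, "jaw":40}]' > rows.txt && python3 shift.py rows.txt; echo '[{"tx":-101, "ty":106, "jaw":40}, {"tx":-101, "ty":106, "jaw":40}, {"tx":-101, "ty":106, "jaw":40}, {"tx":-101, "ty":106, "jaw":40}, {"tx":-101, "ty":106, "jaw":40}]' > rows.txt && python3 shift.py rows.txt; echo '[{"tx":-40, "ty":42, "jaw":40}, {"tx":-70, "ty":74, "jaw":40}, {"tx":-90, "ty":95, "jaw":40}, {"tx":-98, "ty":103, "jaw":40}, {"tx":-101, "ty":106, "jaw":40}]' > rows.txt && python3 shift.py rows.txt; echo '[{"jaw":40}, {"jaw":40}, {"jaw":40}, {"jaw":40}, {"jaw":40}]' > rows.txt && python3 shift.py rows.txt; python3 look.py wrist w8; python3 bone.py w8 521 -47 80
python3 - <<'E'
import cv2
a=cv2.imread('pics/w8.png')
cv2.imwrite('pics/w8c.png',cv2.resize(a[130:330,100:420],None,fx=2.5,fy=2.5))
E
```

```text
clock: 12.47
tool_pos: [616.6, 230.9, 72.6]
tool_rot: [179.9, -0.3, 24.7]
ft_force: [1.6, -0.2, -0.3]
finger_gap: 50.0
grasp_force: 62.2
clock: 12.88
tool_pos: [565.0, 88.0, 68.1]
tool_rot: [-180.0, 0.2, 24.5]
ft_force: [-0.4, 0.3, 0.3]
finger_gap: 50.0
grasp_force: 62.2
clock: 13.3
tool_pos: [518.9, -49.0, 68.5]
tool_rot: [-180.0, 0.1, 24.6]
ft_force: [-0.0, -0.5, 0.5]
finger_gap: 49.7
grasp_force: 62.3
clock: 13.72
tool_pos: [520.2, -45.4, 69.0]
tool_rot: [-180.0, -0.0, 24.9]
ft_force: [0.0, -0.5, -0.3]
finger_gap: 49.9
grasp_force: 62.3
13.7667 [520.15276567 -45.54110808  69.02184923] [-1.79992395e+02 -8.51613231e-04  2.48342107e+01] cam [583.86225662 -16.65522164 212.2827725 ]
[  161   148   186   182 21273] [253.05467024 240.21445024]
[530.66280512 -41.6287792 ] [ 30.16069017 -30.18490908  27.85484583 -38.04830377] [11.18027204  0.87277121 69.02190019]
```

View pics/w8c.png

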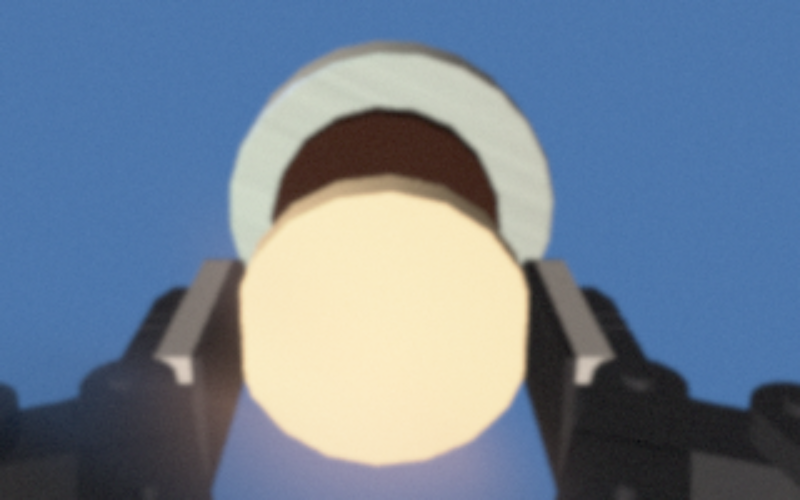

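The bone disc is held level: top face at columns 241–529, rows 191–465 (crop pixels). Below it, the block spans columns 230–553 with top edge 53, and the dark disc columns 272–497 with top edge 112.

Run:
```python
import pickle
from h import *
w,s=pickle.load(open('w8.pkl','rb'))
X=lambda v:100+v/2.5-.3
Y=lambda v:130+v/2.5-.3
b=circ(w,40,(X(230),X(553),Y(53),None),20,(520,-47));k=circ(w,27,(X(272),X(497),Y(112),None),30,(520,-47))
for z in(79,75):
  d=circ(w,27,(X(241),X(529),Y(191),Y(465)),z,(520,-47));print(d,'tool',tool(s,[*d[0],z]))
print(b,k);
for q in(b,k):print('move',tool(s,s['tool_pos']+np.r_[q[0]-d[0],0]))
```

```text
(array([518.31926867, -47.45988079]), array([-3.21852767,  3.21992386,  0.17095863,  0.18858912])) tool [-2.46967256  0.96995563 -9.9783163 ]
(array([516.54000978, -48.29676906]), array([-1.46469433,  1.46482086,  1.48363701, -1.62825282])) tool [-4.43594534  0.982707   -5.97834718]
(array([519.78291265, -48.70936031]), array([-0.62943304,  0.6297036 ,  0.06483805])) (array([520.21224698, -46.5950027 ]), array([-1.24696978,  1.247356  ,  0.09434765]))
move [ 2.76973561e+00  1.73643749e+00 -1.89300914e-04]
move [ 4.04738563e+00 -2.08097596e-03  6.04343317e-05]
```

```bash
echo '[{"tx":1.3, "ty":1.1, "tz":12, "jaw":40}, {"tx":1.3, "ty":1.1, "tz":22, "jaw":40}, {"tx":1.3, "ty":1.1, "tz":29, "jaw":40}, {"tx":1.3, "ty":1.1, "tz":33, "jaw":40}, {"tx":1.3, "ty":1.1, "tz":35, "jaw":40}]' > rows.txt && python3 shift.py rows.txt; echo '[{"jaw":40}, {"jaw":40}, {"jaw":40}, {"jaw":40}, {"jaw":40}]' > rows.txt && python3 shift.py rows.txt; echo '[{"tz":1, "jaw":40}, {"tz":2, "jaw":40}, {"tz":2, "jaw":40}]' > rows.txt && python3 shift.py rows.txt;echo '[{"tz":1, "jaw":40}, {"tz":1, "jaw":40}, {"tz":1, "jaw":40}]' > rows.txt && python3 shift.py rows.txt; echo '[{"tz":1, "jaw":40}, {"tz":1, "jaw":40}, {"tz":1, "jaw":40}]' > rows.txt && python3 shift.py rows.txt
```

```text
clock: 14.18
tool_pos: [520.9, -46.7, 33.1]
tool_rot: [-179.9, 0.1, 24.7]
ft_force: [-0.1, -0.4, -0.3]
finger_gap: 50.2
grasp_force: 62.3
clock: 14.6
tool_pos: [521.8, -47.1, 34.5]
tool_rot: [180.0, -0.0, 24.7]
ft_force: [0.5, -0.3, -0.2]
finger_gap: 49.6
grasp_force: 62.3
clock: 14.85
tool_pos: [521.4, -47.0, 32.0]
tool_rot: [-180.0, 0.0, 24.7]
ft_force: [-0.1, -0.1, 0.1]
finger_gap: 49.8
grasp_force: 62.3
clock: 15.1
tool_pos: [521.5, -47.0, 31.0]
tool_rot: [-180.0, 0.0, 24.7]
ft_force: [0.3, -0.1, -0.4]
finger_gap: 50.0
grasp_force: 62.3
clock: 15.35
tool_pos: [521.5, -47.0, 30.0]
tool_rot: [-180.0, 0.0, 24.7]
ft_force: [-0.6, 0.1, -0.3]
finger_gap: 49.8
grasp_force: 62.3
```

```bash
echo '[{"tz":0.5, "jaw":40}, {"tz":0.7, "jaw":40}, {"tz":0.7, "jaw":40}]' > rows.txt && python3 shift.py rows.txt; echo '[{"tz":0.5, "jaw":40}, {"tz":0.5, "jaw":40}, {"tz":0.5, "jaw":40}]' > rows.txt && python3 shift.py rows.txt
```

```text
clock: 15.6
tool_pos: [521.6, -47.0, 29.8]
tool_rot: [180.0, -0.0, 24.7]
ft_force: [-1.0, 1.8, 4.8]
finger_gap: 50.0
grasp_force: 62.8
clock: 15.85
tool_pos: [521.7, -47.1, 29.8]
tool_rot: [180.0, -0.0, 24.7]
ft_force: [-2.5, -0.3, 8.7]
finger_gap: 49.9
grasp_force: 63.2
```

Contact at TCP 29.8. Release, retreat and check.

```bash
echo '[{"tz":-0.5, "jaw":54}, {"tz":-1, "jaw":60}, {"tz":-1, "jaw":85}, {"tz":-1, "jaw":85}, {"tz":-1, "jaw":85}]' > rows.txt && python3 shift.py rows.txt; echo '[{"tz":-30, "jaw":85}, {"tz":-65, "jaw":85}, {"tz":-90, "jaw":85}, {"tz":-98, "jaw":85}, {"tz":-100, "jaw":85}]' > rows.txt && python3 shift.py rows.txt; echo '[{"jaw":85}, {"jaw":85}, {"jaw":85}, {"jaw":85}, {"jaw":85}]' > rows.txt && python3 shift.py rows.txt;python3 look.py wrist w9;  python3 - <<'E'
import cv2
a=cv2.imread('pics/w9.png')
cv2.imwrite('pics/w9c.png',cv2.resize(a[115:265,155:355],None,fx=4,fy=4,interpolation=cv2.INTER_CUBIC))
E
```

```text
clock: 16.27
tool_pos: [521.5, -47.0, 29.7]
tool_rot: [-180.0, 0.0, 24.7]
ft_force: [0.4, -0.2, 0.3]
finger_gap: 84.9
grasp_force: 0.0
clock: 16.68
tool_pos: [523.0, -47.4, 132.0]
tool_rot: [179.8, -0.2, 24.7]
ft_force: [0.3, -0.5, -0.1]
finger_gap: 85.2
grasp_force: 0.0
clock: 17.1
tool_pos: [521.0, -46.9, 128.8]
tool_rot: [-179.9, 0.1, 24.7]
ft_force: [-0.4, 0.7, 0.5]
finger_gap: 85.1
grasp_force: 0.0
17.15 [521.13454151 -46.91422692 128.99751529] [-1.79933694e+02  7.35875003e-02  2.47393737e+01] cam [584.94428352 -18.35927267 271.91742017]
```

View pics/w9c.png

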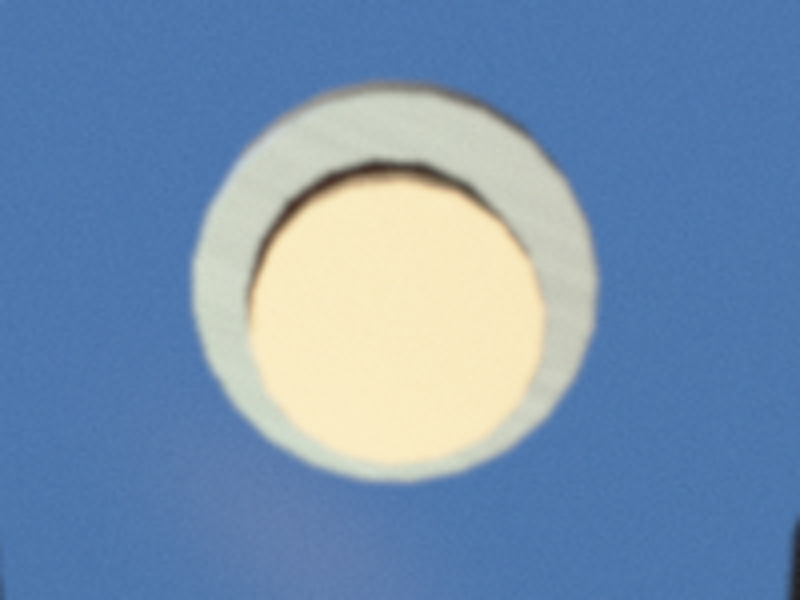

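The stack looks right: block columns 193–598, rows 85–481; bone 250–545, rows 178–463; only a thin dark crescent of horn shows. Moving to the dish while computing the centring.

```bash
python3 - <<'E'
import pickle
from h import *
w,s=pickle.load(open('w9.pkl','rb'))
X=lambda v:155+v/4-.4
Y=lambda v:115+v/4-.4
for r,e,z in((40,(X(193),X(598),Y(85),Y(481)),20),(27,(X(250),X(545),Y(178),Y(463)),40)):
  c,f=circ(w,r,e,z,(520,-47));print(c,f,tool(s,[*c,0]))
E
echo '[{"tx":53, "ty":-142, "jaw":85}, {"tx":53, "ty":-142, "jaw":85}, {"tx":53, "ty":-142, "jaw":85}, {"tx":53, "ty":-142, "jaw":85}, {"tx":53, "ty":-142, "jaw":85}]' > rows.txt && python3 shift.py rows.txt; echo '[{"tx":15, "ty":-38, "jaw":85}, {"tx":29, "ty":-76, "jaw":85}, {"tx":42, "ty":-112, "jaw":85}, {"tx":50, "ty":-135, "jaw":85}, {"tx":53, "ty":-142, "jaw":85}]' > rows.txt && python3 shift.py rows.txt; echo '[{"jaw":85}, {"jaw":85}, {"jaw":85}, {"jaw":85}, {"jaw":85}]' > rows.txt && python3 shift.py rows.txt;python3 look.py wrist w10;  python3 - <<'E'
import cv2
a=cv2.imread('pics/w10.png')
cv2.imwrite('pics/w10c.png',cv2.resize(a[105:255,155:355],None,fx=4,fy=4,interpolation=cv2.INTER_CUBIC))
E
```

```text
[520.82302752 -48.13264913] [-0.34538806  0.34522159  0.36461169 -0.39884392] [ -0.62714477   1.12551391 128.99721103]
[520.29427148 -48.76116811] [-0.20884451  0.20876458  0.15837376 -0.16483692] [ -1.37040112   1.47506898 128.9977611 ]
clock: 17.57
tool_pos: [509.1, 108.7, 129.6]
tool_rot: [-179.9, 0.0, 25.0]
ft_force: [0.3, -0.5, -0.7]
finger_gap: 84.7
grasp_force: 0.0
clock: 17.98
tool_pos: [498.3, 258.3, 129.6]
tool_rot: [-179.9, -0.0, 24.9]
ft_force: [0.1, 0.1, -0.1]
finger_gap: 85.1
grasp_force: 0.0
clock: 18.4
tool_pos: [499.4, 253.8, 129.9]
tool_rot: [180.0, 0.0, 24.6]
ft_force: [-0.1, 0.5, 0.0]
finger_gap: 85.2
grasp_force: 0.0
18.45 [499.36389846 254.05221759 129.9737083 ] [1.79991152e+02 2.25079898e-03 2.46370958e+01] cam [563.12509142 282.38305306 273.20048811]
```

View pics/w10c.png

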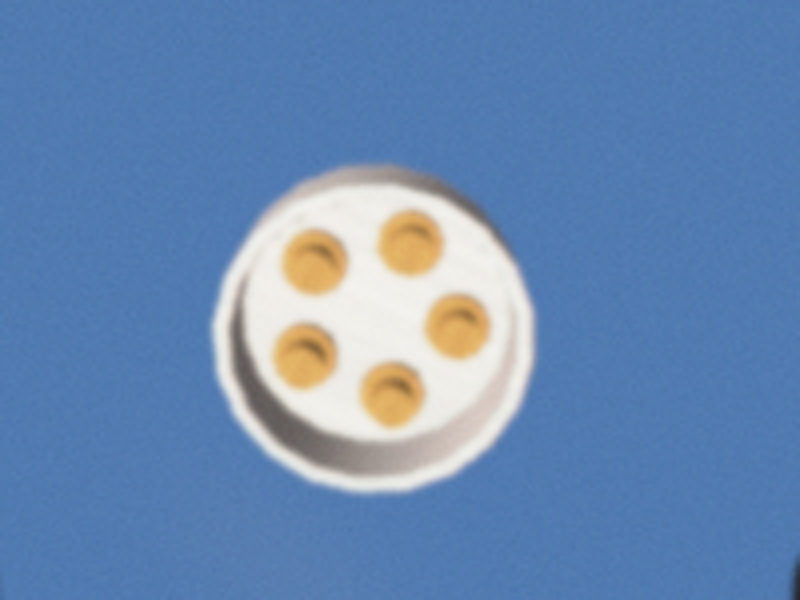

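The dish is upright with all five rivets standing in it. Its rim spans columns 213–535 with its lower edge at row 493 (crop pixels).

Run:
```python
import pickle
from h import *
w,s=pickle.load(open('w10.pkl','rb'));t=pickle.load(open('im0.pkl','rb'))['top']
X=lambda v:155+v/4-.4
Y=lambda v:105+v/4-.4
for e in((X(213),X(535),None,Y(493)),(X(213),X(535),Y(178),Y(493))):
  c,f=circ(w,31,e,26,(497,256));print(c,f,tool(s,[*c,0]));
u=proj(w,[*c,26]);print(tri([(w,u),(t,(185,213))]),tool(s,[497.6,255.8,0]))
```

```text
[496.69275171 255.78909513] [ 0.09590964 -0.0960423  -0.00709189] [ -1.6988257   -2.71235424 129.97335782]
[497.29458677 256.06226982] [ 0.06734796 -0.06766658  0.67647653 -0.77761747] [ -1.03789969  -2.70977425 129.97333225]
[497.64814197 256.44907926  27.84178117] [ -0.86962158  -2.34406237 129.97338212]
```

```bash
echo '[{"tx":-0.5, "ty":-3.3, "tz":35, "jaw":85}, {"tx":-0.5, "ty":-3.3, "tz":70, "jaw":85}, {"tx":-0.5, "ty":-3.3, "tz":95, "jaw":85}, {"tx":-0.5, "ty":-3.3, "tz":112, "jaw":85}, {"tx":-0.5, "ty":-3.3, "tz":122, "jaw":85}]' > rows.txt && python3 shift.py rows.txt; echo '[{"jaw":85}, {"jaw":85}, {"jaw":85}, {"jaw":85}, {"jaw":85}]' > rows.txt && python3 shift.py rows.txt;echo '[{"tz":4, "jaw":85}, {"tz":4, "jaw":85}, {"tz":4, "jaw":85}, {"tz":4, "jaw":85}]' > rows.txt && python3 shift.py rows.txt
```

```text
clock: 18.87
tool_pos: [495.9, 257.0, 5.6]
tool_rot: [-180.0, 0.2, 24.7]
ft_force: [-0.4, -0.5, -0.1]
finger_gap: 85.0
grasp_force: 0.0
clock: 19.28
tool_pos: [498.1, 258.3, 9.3]
tool_rot: [180.0, -0.1, 24.7]
ft_force: [0.6, -0.3, -0.8]
finger_gap: 84.9
grasp_force: 0.0
clock: 19.62
tool_pos: [497.1, 258.1, 3.9]
tool_rot: [-180.0, 0.0, 24.7]
ft_force: [0.6, -0.9, -0.6]
finger_gap: 85.0
grasp_force: 0.0
```

```bash
echo '[{"tx":0.3, "ty":0.8, "tz":2, "jaw":85}, {"tx":0.3, "ty":0.8, "tz":2, "jaw":85}, {"tx":0.3, "ty":0.8, "tz":2, "jaw":85}, {"tx":0.3, "ty":0.8, "tz":2, "jaw":72}, {"tx":0.3, "ty":0.8, "tz":2, "jaw":68}]' > rows.txt && python3 shift.py rows.txt; echo '[{"jaw":65}, {"jaw":63}, {"jaw":61}, {"jaw":59}, {"jaw":57}]' > rows.txt && python3 shift.py rows.txt; echo '[{"jaw":50}, {"jaw":45}, {"jaw":45}, {"jaw":45}, {"jaw":45}]' > rows.txt && python3 shift.py rows.txt; python3 look.py wrist w11; python3 look.py side s11
```

```text
clock: 20.03
tool_pos: [497.8, 257.5, 1.9]
tool_rot: [-180.0, 0.0, 24.7]
ft_force: [-0.6, 0.0, -0.3]
finger_gap: 68.0
grasp_force: 0.0
clock: 20.45
tool_pos: [497.9, 257.4, 2.6]
tool_rot: [180.0, -0.0, 24.7]
ft_force: [-1.1, -1.8, 6.2]
finger_gap: 59.9
grasp_force: 63.0
clock: 20.87
tool_pos: [497.9, 257.4, 2.6]
tool_rot: [180.0, -0.0, 24.7]
ft_force: [-1.9, -0.8, 6.1]
finger_gap: 60.0
grasp_force: 63.0
20.9167 [497.86406186 257.37877401   2.64734814] [ 1.79987567e+02 -2.21489424e-02  2.47351477e+01] cam [561.48456617 285.98602112 145.93661619]
20.9667 [497.88529991 257.3544156    2.64557313] [ 1.79986494e+02 -2.29483193e-02  2.47321141e+01] cam [247.21598404 900.21279972 582.65983105]
```

```bash
echo '[{"tz":-1, "jaw":45}, {"tz":-3, "jaw":45}, {"tz":-7, "jaw":45}, {"tz":-12, "jaw":45}, {"tz":-18, "jaw":45}]' > rows.txt && python3 shift.py rows.txt; echo '[{"tz":-7, "jaw":45}, {"tz":-14, "jaw":45}, {"tz":-21, "jaw":45}, {"tz":-28, "jaw":45}, {"tz":-35, "jaw":45}]' > rows.txt && python3 shift.py rows.txt; echo '[{"tz":-6, "jaw":45}, {"tz":-11, "jaw":45}, {"tz":-15, "jaw":45}, {"tz":-18, "jaw":45}, {"tz":-19, "jaw":45}]' > rows.txt && python3 shift.py rows.txt;echo '[{"jaw":45}, {"jaw":45}, {"jaw":45}]' > rows.txt && python3 shift.py rows.txt; python3 look.py wrist w12
python3 - <<'E'
import pickle,cv2
from h import *
w,s=pickle.load(open('w12.pkl','rb'));im=w['pixels'].astype(int)
z=s['tool_pos'][2]+23.4
for k in range(-40,41,2):   # profile through rim along tool x at pads centre
    R=np.array([.9082,.4185]);p=s['tool_pos'][:2]+R*k+[-.9,-1.5];u=proj(w,[*p,z]);
    print(k,u.round(1),im[int(round(u[1])),int(round(u[0]))],end=' ; ')
E
```

```text
clock: 21.38
tool_pos: [497.4, 257.4, 20.0]
tool_rot: [-180.0, 0.1, 24.7]
ft_force: [0.7, 0.9, -2.2]
finger_gap: 59.9
grasp_force: 65.0
clock: 21.8
tool_pos: [497.9, 257.5, 55.9]
tool_rot: [180.0, -0.0, 24.7]
ft_force: [0.2, 0.3, -3.3]
finger_gap: 59.9
grasp_force: 65.0
clock: 22.22
tool_pos: [498.0, 257.5, 74.4]
tool_rot: [180.0, -0.0, 24.7]
ft_force: [1.4, 0.3, -2.3]
finger_gap: 60.1
grasp_force: 65.1
clock: 22.47
tool_pos: [497.5, 257.4, 73.5]
tool_rot: [-180.0, 0.0, 24.7]
ft_force: [0.1, 0.2, -2.7]
finger_gap: 59.7
grasp_force: 65.1
22.5167 [497.50610905 257.37209586  73.53879694] [-1.79991028e+02  4.21323039e-02  2.47364756e+01] cam [561.28083225 285.99683045 216.75677976]
-40 [253.4 358.6] [65 65 67] ; -38 [253.4 354.8] [74 73 75] ; -36 [253.4 351. ] [73 71 73] ; -34 [253.4 347.2] [ 91 107 134] ; -32 [253.4 343.3] [101 123 160] ; -30 [253.4 339.4] [218 216 209] ; -28 [253.5 335.5] [197 194 187] ; -26 [253.5 331.6] [158 148 143] ; -24 [253.5 327.6] [159 150 143] ; -22 [253.5 323.6] [160 150 146] ; -20 [253.5 319.6] [162 152 147] ; -18 [253.5 315.5] [162 153 146] ; -16 [253.5 311
[... 241 characters left out ...]
9 183 130] ; 0 [253.5 277.4] [201 162 122] ; 2 [253.5 273. ] [226 223 214] ; 4 [253.5 268.6] [231 231 223] ; 6 [253.5 264.1] [235 233 227] ; 8 [253.5 259.6] [235 235 229] ; 10 [253.5 255. ] [234 235 228] ; 12 [253.5 250.4] [235 235 229] ; 14 [253.5 245.8] [239 239 234] ; 16 [253.5 241.1] [236 236 230] ; 18 [253.5 236.4] [237 237 231] ; 20 [253.5 231.7] [236 234 226] ; 22 [253.5 226.9] [225 201 159] ; 24 [253.5 222. ] [225 199 160] ; 26 [253.5 217.2] [227 220 203] ; 28 [253.5 212.2] [234 232 226] ; 30 [253.5 207.3] [224 223 218] ; 32 [253.5 202.3] [155 144 141] ; 34 [253.5 197.2] [162 154 147] ; 36 [253.5 192.1] [161 150 146] ; 38 [253.6 187. ] [ 97 126 167] ; 40 [253.6 181.8] [ 75 119 170] ;
```

Dish held centred in the fingers. Gentle transport to above the stack.

```bash
echo '[{"tx":-1, "ty":2.8, "jaw":45}, {"tx":-3.1, "ty":8.5, "jaw":45}, {"tx":-6.2, "ty":16.9, "jaw":45}, {"tx":-10.4, "ty":28.2, "jaw":45}, {"tx":-15.6, "ty":42.3, "jaw":45}]' > rows.txt && python3 shift.py rows.txt; echo '[{"tx":-6.2, "ty":16.9, "jaw":45}, {"tx":-13.2, "ty":35.7, "jaw":45}, {"tx":-20.1, "ty":54.5, "jaw":45}, {"tx":-27, "ty":73.3, "jaw":45}, {"tx":-33.9, "ty":92, "jaw":45}]' > rows.txt && python3 shift.py rows.txt; echo '[{"tx":-6.9, "ty":18.8, "jaw":45}, {"tx":-13.8, "ty":37.6, "jaw":45}, {"tx":-20.8, "ty":56.4, "jaw":45}, {"tx":-27.7, "ty":75.2, "jaw":45}, {"tx":-33.9, "ty":92, "jaw":45}]' > rows.txt && python3 shift.py rows.txt; echo '[{"tx":-6.2, "ty":16.9, "jaw":45}, {"tx":-11.8, "ty":31.9, "jaw":45}, {"tx":-16.3, "ty":44.1, "jaw":45}, {"tx":-19.7, "ty":53.5, "jaw":45}, {"tx":-22.2, "ty":60.2, "jaw":45}]' > rows.txt && python3 shift.py rows.txt; echo '[{"jaw":45}, {"jaw":45}, {"jaw":45}, {"jaw":45}, {"jaw":45}]' > rows.txt && python3 shift.py rows.txt; echo '[{"jaw":45}, {"jaw":45}, {"jaw":45}, {"jaw":45}, {"jaw":45}]' > rows.txt && python3 shift.py rows.txt; python3 look.py wrist w13
```

```text
clock: 22.93
tool_pos: [501.3, 211.5, 73.9]
tool_rot: [180.0, 0.0, 24.8]
ft_force: [0.7, -0.5, -2.4]
finger_gap: 59.5
grasp_force: 65.1
clock: 23.35
tool_pos: [508.9, 112.6, 74.0]
tool_rot: [180.0, 0.0, 24.7]
ft_force: [0.3, -0.0, -3.5]
finger_gap: 59.8
grasp_force: 65.1
clock: 23.77
tool_pos: [516.4, 14.6, 74.0]
tool_rot: [180.0, 0.0, 24.7]
ft_force: [-0.2, 0.6, -3.1]
finger_gap: 60.0
grasp_force: 65.1
clock: 24.18
tool_pos: [521.7, -48.5, 74.0]
tool_rot: [180.0, 0.0, 24.7]
ft_force: [0.5, 1.2, -3.2]
finger_gap: 59.8
grasp_force: 65.1
clock: 24.6
tool_pos: [521.6, -46.2, 73.9]
tool_rot: [-180.0, 0.0, 24.8]
ft_force: [-0.1, 0.4, -2.8]
finger_gap: 59.6
grasp_force: 65.1
clock: 25.02
tool_pos: [521.8, -46.9, 73.9]
tool_rot: [180.0, -0.0, 24.7]
ft_force: [-1.0, 0.0, -2.8]
finger_gap: 60.0
grasp_force: 65.1
25.0667 [521.77532497 -46.9533177   73.89859797] [1.79998379e+02 2.68180234e-04 2.47408068e+01] cam [585.4451902  -18.27464031 217.19371984]
```

```bash
echo '[{"tx":-0.2, "tz":2, "jaw":45}, {"tx":-0.2, "tz":6, "jaw":45}, {"tx":-0.2, "tz":11, "jaw":45}, {"tx":-0.2, "tz":15, "jaw":45}, {"tx":-0.2, "tz":18, "jaw":45}]' > rows.txt && python3 shift.py rows.txt; echo '[{"tz":3, "jaw":45}, {"tz":6, "jaw":45}, {"tz":8, "jaw":45}, {"tz":9, "jaw":45}, {"tz":9.5, "jaw":45}]' > rows.txt && python3 shift.py rows.txt;echo '[{"jaw":45}, {"jaw":45}, {"jaw":45}, {"jaw":45}, {"jaw":45}]' > rows.txt && python3 shift.py rows.txt; echo '[{"tz":0.5, "jaw":45}, {"tz":1, "jaw":45}, {"tz":1.5, "jaw":45}, {"tz":1.5, "jaw":45}]' > rows.txt && python3 shift.py rows.txt; echo '[{"tz":0.3, "jaw":45}, {"tz":0.6, "jaw":45}, {"tz":0.6, "jaw":45}]' > rows.txt && python3 shift.py rows.txt
```

```text
clock: 25.48
tool_pos: [521.1, -46.9, 55.0]
tool_rot: [-180.0, 0.0, 24.7]
ft_force: [-0.3, 0.3, -1.6]
finger_gap: 60.1
grasp_force: 65.1
clock: 25.9
tool_pos: [521.5, -47.0, 46.2]
tool_rot: [-180.0, 0.0, 24.7]
ft_force: [-0.9, -0.9, -2.6]
finger_gap: 60.0
grasp_force: 65.1
clock: 26.32
tool_pos: [521.7, -47.0, 46.6]
tool_rot: [180.0, -0.0, 24.7]
ft_force: [-0.5, -0.2, -2.9]
finger_gap: 59.6
grasp_force: 65.1
clock: 26.65
tool_pos: [521.5, -47.0, 44.8]
tool_rot: [-180.0, 0.0, 24.7]
ft_force: [0.1, -0.2, -2.3]
finger_gap: 59.7
grasp_force: 65.1
clock: 26.9
tool_pos: [521.6, -47.0, 44.3]
tool_rot: [-180.0, 0.0, 24.7]
ft_force: [-0.3, -0.5, -2.9]
finger_gap: 59.7
grasp_force: 65.1
```

```bash
echo '[{"tz":0.3, "jaw":45}, {"tz":0.6, "jaw":45}, {"tz":1, "jaw":45}, {"tz":1, "jaw":45}]' > rows.txt && python3 shift.py rows.txt; echo '[{"tz":0.3, "jaw":45}, {"tz":0.5, "jaw":45}, {"tz":0.5, "jaw":45}]' > rows.txt && python3 shift.py rows.txt; echo '[{"tz":0.2, "jaw":45}, {"tz":0.4, "jaw":45}, {"tz":0.4, "jaw":45}]' > rows.txt && python3 shift.py rows.txt
```

```text
clock: 27.23
tool_pos: [521.5, -47.0, 43.2]
tool_rot: [-180.0, 0.0, 24.7]
ft_force: [-0.0, -0.3, -2.9]
finger_gap: 60.1
grasp_force: 65.1
clock: 27.48
tool_pos: [521.5, -47.0, 42.8]
tool_rot: [-180.0, 0.0, 24.7]
ft_force: [0.3, -0.3, -2.3]
finger_gap: 59.9
grasp_force: 65.1
clock: 27.73
tool_pos: [521.6, -47.0, 42.7]
tool_rot: [180.0, -0.0, 24.7]
ft_force: [-0.9, 0.5, 1.0]
finger_gap: 60.2
grasp_force: 65.5
```

Contact made (force −2.7 → +1.0 N). Release slowly, then retreat straight up.

```bash
echo '[{"tz":0.3, "jaw":45}, {"tz":0.3, "jaw":45}, {"tz":0.3, "jaw":56}, {"tz":0.3, "jaw":59}, {"tz":0.3, "jaw":61}]' > rows.txt && python3 shift.py rows.txt; echo '[{"jaw":63}, {"jaw":66}, {"jaw":72}, {"jaw":85}, {"jaw":85}]' > rows.txt && python3 shift.py rows.txt; echo '[{"jaw":85}, {"tz":-5, "jaw":85}, {"tz":-20, "jaw":85}, {"tz":-45, "jaw":85}, {"tz":-70, "jaw":85}]' > rows.txt && python3 shift.py rows.txt;echo '[{"tz":-20, "jaw":85}, {"tz":-28, "jaw":85}, {"tz":-30, "jaw":85}, {"tz":-30, "jaw":85}, {"tz":-30, "jaw":85}]' > rows.txt && python3 shift.py rows.txt; echo '[{"jaw":85}, {"jaw":85}, {"jaw":85}, {"jaw":85}, {"jaw":85}]' > rows.txt && python3 shift.py rows.txt
python3 look.py wrist w14; python3 look.py side s14
python3 - <<'E'
import pickle,cv2
from h import *
w,s=pickle.load(open('w14.pkl','rb'));sd,_=pickle.load(open('s14.pkl','rb'));t0=pickle.load(open('im0.pkl','rb'))
im=w['pixels'].astype(int)
def comps(m,lo):
    n,L,st,ce=cv2.connectedComponentsWithStats(m.astype('uint8'));return [(st[i].tolist(),ce[i].round(1).tolist()) for i in range(1,n) if st[i][4]>lo]
u=proj(w,[520.6,-48.6,66]);print('exp rim',u)
print('nonblue',[c for c in comps(im[:,:,2]-im[:,:,0]<25,500) if abs(c[1][0]-u[0])<60 and abs(c[1][1]-u[1])<80])
x,y=u.astype(int);sub=np.zeros(im.shape[:2],bool);sub[y-60:y+60,x-60:x+60]=1
print('brass',comps((im[:,:,0]-im[:,:,2]>50)&sub,25))
R=np.array([.9082,.4185]);Yt=np.array([.4185,-.9082])
for n,v in(('x',R),('y',Yt)):
    print(n,[(k,int(im[tuple(np.round(proj(w,[*(s['tool_pos'][:2]+[-.9,-1.5]+v*k),66]))[::-1].astype(int))].tolist()[0])) for k in list(range(-46,-24,1))+list(range(24,46,1))])
# side: anything else changed?
d=np.abs(sd['pixels'].astype(int)-t0['side']['pixels']).sum(2)>90
print('side diff',comps(d,15))
si=sd['pixels'].astype(int)
for z in range(16,70,2):
    c=proj(sd,[521.3-.2838*28,-47+.8*28,z]);print(z,si[int(round(c[1])),int(round(c[0]))],end=';')
E
```

```text
clock: 28.15
tool_pos: [521.8, -47.1, 42.3]
tool_rot: [180.0, -0.0, 24.7]
ft_force: [-0.4, -0.1, 2.7]
finger_gap: 60.7
grasp_force: 24.1
clock: 28.57
tool_pos: [521.7, -47.1, 42.1]
tool_rot: [180.0, -0.0, 24.7]
ft_force: [0.2, 0.2, 0.3]
finger_gap: 84.9
grasp_force: 0.0
clock: 28.98
tool_pos: [520.8, -46.8, 112.5]
tool_rot: [-179.9, 0.1, 24.7]
ft_force: [0.2, 0.0, 0.8]
finger_gap: 84.8
grasp_force: 0.0
clock: 29.4
tool_pos: [520.8, -46.8, 141.0]
tool_rot: [-179.9, 0.1, 24.7]
ft_force: [-0.4, 0.5, -1.2]
finger_gap: 85.0
grasp_force: 0.0
clock: 29.82
tool_pos: [521.4, -47.0, 141.7]
tool_rot: [-180.0, 0.0, 24.7]
ft_force: [-0.0, 0.0, -0.2]
finger_gap: 84.9
grasp_force: 0.0
29.8667 [521.50653165 -47.01863927 141.85595048] [-1.79981896e+02  1.83449513e-02  2.47391712e+01] cam [585.216303   -18.42447421 284.96651299]
29.9167 [521.56326691 -47.02064893 141.96165662] [-1.79990306e+02  7.75960432e-03  2.47399092e+01] cam [247.21598404 900.21279972 582.65983105]
exp rim [253.40615763 201.53710985]
nonblue [([206, 134, 96, 108, 8161], [253.2, 187.7])]
brass [([254, 164, 19, 19, 268], [263.0, 17
[... 1334 characters left out ...]
272, 114, 16, 18, 187], [280.9, 122.6]), ([290, 136, 20, 12, 185], [299.9, 141.4]), ([264, 152, 27, 29, 516], [277.2, 164.0]), ([479, 207, 33, 28, 227], [493.4, 222.1]), ([179, 229, 28, 20, 451], [192.7, 238.2]), ([225, 239, 33, 31, 866], [241.4, 254.1])]
16 [213 204 170];18 [183 168 137];20 [183 168 137];22 [48 32 24];24 [29  7  0];26 [34 10 13];28 [34 10 13];30 [53 20  9];32 [241 199 120];34 [241 199 120];36 [235 194 119];38 [210 181 132];40 [207 192 172];42 [207 192 172];44 [206 187 164];46 [209 187 166];48 [213 196 167];50 [213 196 167];52 [213 197 171];54 [211 191 166];56 [208 190 163];58 [208 190 163];60 [207 187 167];62 [214 195 174];64 [191 155 109];66 [191 155 109];68 [213 139  21];
```

Code checks on the final wrist and side images show dark, bone and dish layers at 20, 30 and 40 mm, the rim centred, five rivets standing inside, and the bystanders unmoved. Handing in.

```bash
python3 -c "
from cell import robot
print(robot.hand_in())"
```

```text
the job is handed in; nothing more can be done
None
```

The job is handed in after about 30 s of robot time: the horn disc is on the block about 1.6 mm off centre, the bone disc is on it within about 1 mm, and the dish is centred on top with all five rivets standing inside, though my first grip on the bone disc missed and shifted it a few millimetres before I picked it up.

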